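# Weigh a solder reel on the hook scale, then load it on the reel stand

### The job

See how much solder is left on the larger reel: take it from the rack, hang it by its bore on the hook of the spring scale and ease it down until the scale alone carries it, so that the hook neither drops nor springs up when you let go. Leave it hanging free until the scale has stood still for a full second, then take its weight off the hook just as gently and hang it by its bore on the spindle of the reel stand. Leave the smaller reel in the rack and everything else where it is.

Things in the scene. Friction and masses are not known exactly. Their poses are not given: they have to be found in the camera images.
- reel: the larger solder reel in the rack, the one to weigh: grey flanges 80 mm in diameter, 34 mm wide over the flange faces, bore 24 mm right through, wound with bright solder to 72 mm. Origin at its middle on the axis; its x axis is the reel's axis (level), flange faces at x = -17 and +17 mm. Weight unknown, 0.2 to 0.9 kg. Can be gripped from above across the flange faces, above the bore
- small_reel: the smaller reel in the rack's other place, 56 mm in diameter, 30 mm wide; stays there. Origin at its middle, x along its axis
- rack: fixed low reel rack, 92 x 184 x 30 mm: two plywood cheeks joined by four steel rods. The two reels lie side by side, 45 mm either way along y from the middle, axes along the rack's x, the larger in either place, its axis 61 mm above the bench. Origin at the middle of the underside
- scale: fixed spring scale, base 210 x 84 mm. A square column (264 mm high, 125 mm behind the origin) of a barrel and a graduated plunger carries a gooseneck hook: a level round bar 8 mm thick that points to the scale's -x, from a riser at x = +82 mm to an upturned end at x = -50 to -57 mm, 6 mm higher than the bar's top. Origin on the bench under the bar's middle, z up. May change places with the stand
- hook_seat (a point): top of the hook's level bar at its middle (scale x = y = 0), 184 mm above the bench when nothing is on the hook; moves with the hook. The axis of a reel that hangs on the bar is 12 mm below it
- scale_hook (a joint): how far hook and plunger have sunk, m: 0 unloaded, 0.11 at the lower stop. It stays at 0 up to a load of about 0.2 N, then sinks 10 mm per newton; lightly damped, it bobs for a second or two when disturbed. Delicate: a hook that moves faster than 0.08 m/s at any moment, up or down, has been jolted (ease it at some 0.03 m/s); beyond 0.105 m it is overloaded
- reel_stand: fixed bench reel stand, base 155 x 90 mm: an upright aluminium plate (150 mm high, 67 mm behind the origin) with a level round spindle 10 mm thick that points to the stand's -x, its upturned end at x = -50 to -58 mm, 6 mm higher than the spindle's top. Origin on the bench under the spindle's middle, z up. May change places with the scale
- spindle_seat (a point): top of the spindle at its middle (stand x = y = 0), 130 mm above the bench. The axis of a reel that hangs on it is 12 mm below it
- side_cutters: small black-handled pliers, 100 mm, lying behind the rack; not to be moved
- tester: black stick-shaped USB tester, 86 mm, lying at the left behind the lamp's foot; not to be moved
- bottle: brown bottle, 34 mm in diameter, 70 mm high, standing behind the rack; not to be moved

How it is judged:
By the outcome, as a careful person would: the job done as asked, in the order asked, and still so for the second after the job is handed in, with the robot touching nothing.
It also fails if it takes over 69 s, if anything falls off the work surface, if the arm or the gripper's body presses on something with over 40 N, if the wrist force passes 120 N, or if a joint passes its speed limit or range.

### The arm

A 6-joint arm with a two-finger parallel gripper is mounted at the origin on a cart in front of the work surface, level with it; the furniture and walls round the work are solid. World frame = base frame: x ahead of the robot, y to its left, z up, the work surface at z = 0. Lengths are in mm, angles in rad, forces in N, time in s.
With the tool pointing down it reaches from about 300 to 775 mm from the base axis. Payload 14.6 kg.
Tool frame: the origin (TCP) lies at the very end of the fingers, on their centre line; the grasp point (between the pads) lies 19 mm behind it (grip_point_offset is the distance from the TCP to the grasp point, in mm); x points along the fingers, y is the direction in which the jaws open and shut, and the axes are right-handed (so a half turn about x gives the same grasp; the last joint's range is limited). The gripper opens to 85 mm and grips with 20 to 120 N. Pads are 22 mm wide; open, the fingers measure 114 mm over their backs; the gripper's body (76 mm by 85 mm) begins 54 mm behind the grasp point. The pads swing forward as they close: fully open they stand 13 mm farther back than shut.
Start: joints at [1.203, 0.3, 1.521, -0, 1.321, -0.067], TCP at [162.954, 525.296, 231.281] pointing down, gripper open.
Joint ranges: [-3.03, 3.03], [-0.79, 2.21], [0.23, 2.52], [-1.04, 4.18], [0, 3.07], [-2.55, 2.55]. Speed limits (rad/s): [2.22, 2.22, 2.57, 3.14, 3.14, 3.14].

### API

Orientations are given as a rotation vector (axis times angle).
In Python, from plant import * gives the robot as it stands. The module is installed in compiled form; this text tells all that it offers.
- The arm moves only by the shell command python3 -m inch 'ROWS' [FORCE]. ROWS is JSON, a list of rows, each an object of numbers: "fingers": the closure, from -1 (fully open) to 1 (shut), so that 0 is half open; "tx", "ty", "tz": the shift along the tool's x, y, z in cm; "wx", "wy", "wz": the turn, a rotation vector about the tool's x, y, z in degrees. In form: [{"fingers": .., "tx": .., "ty": .., "tz": .., "wx": .., "wy": .., "wz": ..}, ...]. A call has exactly 10 rows; each row is the pose to reach, as a shift and turn from the pose measured when the call began, along the tool's axes at that moment; what a row does not reach only later rows make up. A row lasts 1/8 s, in which the tool goes at most 62.5 mm and 10.7 degrees, less where a joint would pass 70% of its speed; a pose out of reach is approached as far as the arm can. A call with a gripper value outside its range is refused whole. The fingers move at their own pace and stop on an object; FORCE is the grip in N (left out, the last holds). Time passes only in rows, so rows that repeat a pose let the fingers close, or fill a call up. It gives the time, the measured TCP pose, the force and the opening at its end, in the units of the state.
- state(): the state, without advancing time (a new reading comes with each control period).
- read_camera(name): name is "scene" or "top" or "wrist"; returns a dict with "pixels" (400x640x3 uint8, red, green, blue), "range_z" (400x640 float32, mm along the optical axis (not along the pixel's ray), 0 where there is no reading), "fovy" (degrees; the focal length in pixels is half the picture's height over the tangent of half this angle, whatever the lens; pixels are square), "cx", "cy" (the principal point, pixels), "dist" ([k1, k2, p1, p2, k3] as OpenCV has them; the pictures are not rectified), "extrinsics" (4x4, takes a point from camera to world coordinates); the wrist camera has in their place "tool_from_camera" (4x4, takes a point from camera to tool coordinates, whose origin is the TCP and whose axes are the tool frame's). Camera axes: x right, y down, z forward; pixel columns grow to the right and rows downward; lengths in mm; the calibration is good to about 2 mm. A picture is of the moment at which its call begins: read the wrist's pose just before it.
- close_job(): hands the job in, once; it reports no verdict.
The state is a dict: "time_s": time; "joint_pos": joint angles; "dq": joint speeds; "tau": joint torques, N m; "tool_pos": TCP position; "orientation": TCP orientation; "force": force on the tool from outside, world axes, zero at the start; "wrist_torque": the same for the moment, N m; "width": finger opening in mm.
Only numpy, scipy, OpenCV 4.12 (cv2) and the standard library are available. Lean on these libraries where they do the work, as an engineer would, in place of code of your own. Each camera call takes 0.05 s, during which the arm holds its last target. There are 200 camera calls.

## Working session

There is one attempt and no reset: what is moved stays moved. The work goes in short steps, Python scripts to look and compute and a shell command to move; the robot and the scene stay as the last step left them, time stands still between calls to the robot, and variables do not carry over. Pictures are saved under pics/ and viewed, on a budget of 10 in all, crops included, one or two more only if the job needs it, and the job is handed in when it is done.

```bash
mkdir -p pics; cat > h.py <<'E'
import numpy as np, cv2
from plant import *
from scipy.spatial.transform import Rotation as R
def cam(name):
    s=state(); c=read_camera(name); h,w=c["range_z"].shape
    f=h/2/np.tan(np.radians(c["fovy"])/2)
    K=np.array([[f,0,c["cx"]],[0,f,c["cy"]],[0,0,1.]])
    if name=="wrist":
        T=np.eye(4);T[:3,:3]=R.from_rotvec(s["orientation"]).as_matrix();T[:3,3]=s["tool_pos"]
        T=T@np.array(c["tool_from_camera"])
    else: T=np.array(c["extrinsics"])
    u,v=np.meshgrid(np.arange(w),np.arange(h))
    p=cv2.undistortPoints(np.stack([u,v],-1).reshape(-1,1,2).astype(float),K,np.array(c["dist"],float)).reshape(h,w,2)
    z=c["range_z"]; P=np.dstack([p*z[...,None],z])@T[:3,:3].T+T[:3,3]
    P[z<=0]=np.nan
    return c["pixels"],P,s,T
def save(n,a): cv2.imwrite("pics/"+n+".png",a[...,::-1])
E
python3 - <<'E'
from h import *
s=state(); print(s)
for n in("scene","top"):
    a,P,_,T=cam(n); save(n,a); np.save(n+".npy",P); print(n,T.round(2).tolist())
E
```

```text
{'time_s': 0.0, 'joint_pos': array([ 1.20337405e+00,  3.00483278e-01,  1.52157535e+00, -4.01672155e-07,
        1.32071035e+00, -6.65732341e-02]), 'dq': array([-9.64269269e-04, -4.74675310e-04,  9.75732043e-04,  8.36368074e-04,
       -2.74242039e-04,  7.66146785e-05]), 'tau': array([-5.73380566e-04, -5.43498731e+01, -3.61796594e+01, -1.71118149e-04,
        3.94843082e-03,  4.30149714e-05]), 'tool_pos': array([162.886964  , 525.0820028 , 230.71706053]), 'orientation': array([ 0.23522822,  1.55812125, -0.23703843]), 'force': array([ 0.00329029, -0.39868341, -0.33746657]), 'wrist_torque': array([ 0.001567  , -0.00862803,  0.04388882]), 'width': 85.03187809030457}
scene [[0.7, -0.46, 0.55, 14.45], [-0.72, -0.46, 0.53, -521.73], [0.01, -0.76, -0.65, 765.68], [0.0, 0.0, 0.0, 1.0]]
top [[-0.02, -0.99, 0.15, 347.06], [-1.0, 0.02, -0.0, -39.42], [0.0, -0.15, -0.99, 1496.66], [0.0, 0.0, 0.0, 1.0]]
```

View pics/scene.png

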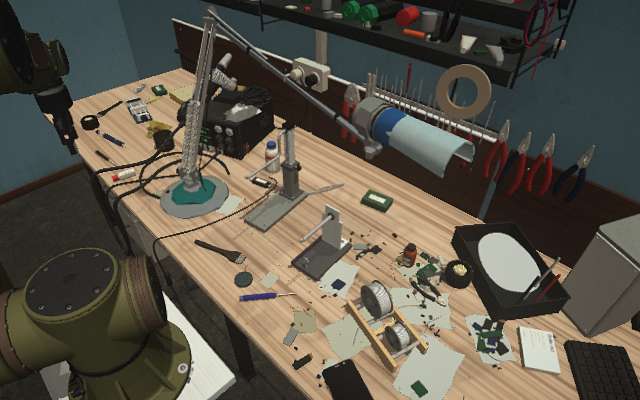

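View pics/top.png

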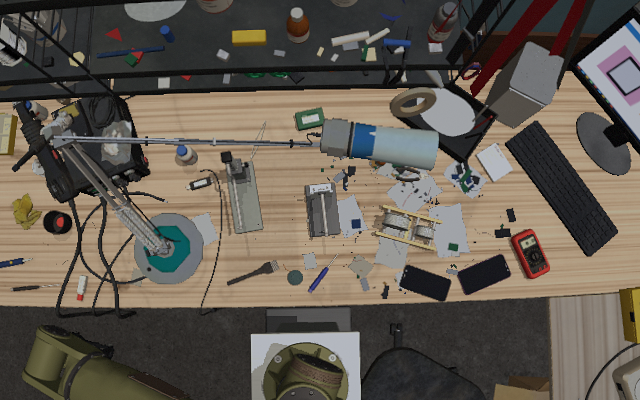

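Scene: the scale is at top px (243,195), with its column at the far end. The stand is at (322,210), and the rack at (407,228) with the larger reel in the left (+y) place at (395,226). The lamp hangs over the area behind the rack.

```bash
python3 - <<'E'
from h import *
S=np.load("scene.npy").reshape(-1,3);T=np.load("top.npy").reshape(-1,3)
A=np.load("top.npy")
for u,v in((243,195),(322,210),(407,228),(395,226),(395,145)): print((u,v),A[v,u].round())
def box(P,x,y,z):
    return P[(P[:,0]>x[0])&(P[:,0]<x[1])&(P[:,1]>y[0])&(P[:,1]<y[1])&(P[:,2]>z[0])&(P[:,2]<z[1])]
def grid(P,x,y,z,n,d=8):
    p=box(P,x,y,z);print(n,len(p))
    if len(p)<5:return
    print(p.min(0).round(),p.max(0).round(),np.median(p,0).round(1))
    m=p[:,:2].mean(0);_,s,V=np.linalg.svd(p[:,:2]-m);print(' mean',m.round(1),'ang',np.degrees(np.arctan2(V[0,1],V[0,0])).round(1),'ext',np.ptp((p[:,:2]-m)@V.T,axis=0).round())
c={'scale':A[195,243],'stand':A[210,322],'rack':A[228,407]}
for nm,P in(("top",T),("scene",S)):
    x0,y0=c['scale'][:2]
    grid(P,(x0-130,x0+90),(y0-70,y0+70),(150,192),nm+" scale hook")
    grid(P,(x0-130,x0+150),(y0-70,y0+70),(195,300),nm+" scale column")
    x0,y0=c['stand'][:2]
    grid(P,(x0-100,x0+40),(y0-60,y0+60),(110,142),nm+" spindle")
    grid(P,(x0-100,x0+140),(y0-60,y0+60),(143,160),nm+" stand plate top")
    x0,y0=c['rack'][:2]
    grid(P,(x0-90,x0+90),(y0-110,y0+110),(92,110),nm+" reel top")
    grid(P,(x0-90,x0+90),(y0-10,y0+80),(70,110),nm+" reel")
    grid(P,(x0-90,x0+90),(y0-110,y0-0),(70,110),nm+" small")
    grid(P,(x0-90,x0+90),(y0-120,y0+120),(22,33),nm+" rack cheek")
    grid(P,(x0+0,x0+200),(y0-150,y0+200),(200,900),nm+" lamp")
E
```

```text
(243, 195) [559. 173.  16.]
(322, 210) [496. -60. 137.]
(407, 228) [ 446. -303.   65.]
(395, 226) [ 451. -265.   89.]
(395, 145) [ 606. -221.  418.]
top scale hook 189
[445. 154. 151.] [634. 190. 192.] [528.1 167.7 183.4]
 mean [532.8 167.3] ang -173.1 ext [190.  21.]
top scale column 215
[449. 155. 197.] [638. 196. 271.] [615.7 178.  258.9]
 mean [612.8 179.2] ang -173.3 ext [191.  27.]
top spindle 145
[425. -72. 121.] [536. -55. 140.] [480.  -65.  130.7]
 mean [481. -65.] ang -175.0 ext [112.  10.]
top stand plate top 31
[546. -80. 145.] [552. -39. 157.] [548.7 -60.8 151.5]
 mean [548.7 -60.1] ang -85.7 ext [41.  5.]
top reel top 164
[ 444. -301.   92.] [ 488. -244.  108.] [ 467.3 -271.7   96.4]
 mean [ 467.  -271.9] ang -106.7 ext [51. 35.]
top reel 312
[ 440. -311.   71.] [ 493. -231.  108.] [ 466.9 -269.7   92.6]
 mean [ 466.4 -270.1] ang -107.8 ext [73. 36.]
top small 60
[ 418. -374.   70.] [ 473. -303.   84.] [ 438.7 -354.1   72.7]
 mean [ 439.9 -349.3] ang -124.1 ext [78. 34.]
top rack cheek 528
[ 382. -415.   22.] [ 521. -218.   33.] [ 442.5 -324.3   29.1]
 mean [ 447.7 -317
[... 579 characters left out ...]
7.9 -57.6 148.3]
 mean [548.  -58.6] ang -85.4 ext [41.  8.]
scene reel top 258
[ 442. -301.   92.] [ 486. -244.  103.] [ 464.6 -273.9   96.1]
 mean [ 464.1 -273.1] ang -113.8 ext [53. 38.]
scene reel 575
[ 438. -312.   70.] [ 489. -233.  103.] [ 458.6 -279.3   90.6]
 mean [ 459.7 -277.7] ang -101.0 ext [76. 39.]
scene small 116
[ 416. -375.   70.] [ 472. -303.   88.] [ 444.1 -352.1   72.4]
 mean [ 443.3 -340.7] ang -122.0 ext [82. 41.]
scene rack cheek 1092
[ 381. -415.   22.] [ 501. -216.   33.] [ 427.7 -333.2   29.4]
 mean [ 434.9 -329.3] ang -88.4 ext [200. 122.]
scene lamp 4099
[ 554. -323.  294.] [ 646. -103.  428.] [ 590.2 -223.6  402.4]
 mean [ 593.2 -216.9] ang -96.0 ext [218.  93.]
```

```bash
cat >> h.py <<'E'
def go(x,y,z,ang,s=None):
    s=s or state(); M=R.from_rotvec(s["orientation"]); p=np.array(s["tool_pos"])
    t=M.inv().apply(np.array([x,y,z])-p)/10
    best=[]
    for a in (ang,ang+180):
        a=np.radians(a); X=[0,0,-1.];Y=[np.cos(a),np.sin(a),0];Z=np.cross(X,Y)
        best.append(np.degrees((M.inv()*R.from_matrix(np.array([X,Y,Z]).T)).as_rotvec()))
    best.sort(key=np.linalg.norm)
    print("t cm",t.round(2),"w deg",best[0].round(1),"alt",best[1].round(1),"j6",s["joint_pos"][5].round(2))
E
python3 - <<'E'
from h import *
s=state(); M=R.from_rotvec(s["orientation"]).as_matrix(); print(M.round(3))
go(466,-273,190,-16.8)
def box(P,x,y,z):
    return P[(P[:,0]>x[0])&(P[:,0]<x[1])&(P[:,1]>y[0])&(P[:,1]<y[1])&(P[:,2]>z[0])&(P[:,2]<z[1])]
for n in("top","scene"):
    P=np.load(n+".npy").reshape(-1,3)
    p=box(P,(458,570),(145,200),(174,190)); f=np.polyfit(p[:,0],p[:,1],1); print(n,'hook',len(p),np.degrees(np.arctan(f[0])),np.polyval(f,501),np.percentile(p[:,2],[10,50,90]))
    p=box(P,(435,535),(-90,-40),(120,134)); f=np.polyfit(p[:,0],p[:,1],1); print(n,'spin',len(p),np.degrees(np.arctan(f[0])),np.polyval(f,482),np.percentile(p[:,2],[10,50,90]))
    p=box(P,(440,600),(145,200),(186,192));print(p.round(0)[:12].tolist())
    # rack rectangle
    p=box(P,(380,525),(-420,-210),(24,33));print(cv2.minAreaRect(p[:,:2].astype(np.float32)))
    p=box(P,(420,510),(-320,-225),(88,106));print(cv2.minAreaRect(p[:,:2].astype(np.float32)))
E
```

```text
[[-0.     0.296  0.955]
 [-0.001  0.955 -0.296]
 [-1.    -0.001 -0.   ]]
t cm [  4.14 -67.25  52.6 ] w deg [89.6  0.   0.1] alt [-90.4  -0.1   0. ] j6 -0.07
top hook 128 8.761434217531631 163.4228674728866 [180.14277377 183.38429019 187.09804827]
top spin 115 5.085630181196647 -65.08594891409871 [125.04551093 129.94167046 132.56640391]
[[581.0, 173.0, 186.0], [578.0, 177.0, 191.0], [578.0, 172.0, 187.0], [575.0, 172.0, 192.0], [573.0, 178.0, 186.0], [573.0, 175.0, 188.0], [573.0, 172.0, 189.0], [570.0, 178.0, 187.0], [570.0, 175.0, 188.0], [568.0, 175.0, 186.0], [565.0, 172.0, 188.0], [560.0, 170.0, 186.0]]
((450.7794494628906, -316.4671936035156), (184.85520935058594, 93.94446563720703), 72.97562408447266)
((466.68438720703125, -272.6612243652344), (59.046966552734375, 34.412376403808594), 72.04823303222656)
scene hook 104 8.201073428840195 162.55631081466794 [180.71628516 183.47112512 185.5390416 ]
scene spin 138 5.046429840928456 -65.73184655797718 [126.08278973 129.45380013 131.50074155]
[[582.0, 178.0, 191.0], [578.0, 178.0, 189.0], [578.0, 174.0, 191.0], [581.0, 173.0, 190.0], [574.0, 174.0, 189.0], [578.0, 174.0, 188.0], [579.0, 171.0, 188.0], [571.0, 175.0, 187.0], [573.0, 173.0, 187.0], [532.0, 166.0, 187.0], [510.0, 162.0, 186.0], [496.0, 161.0, 187.0]]
((450.2237548828125, -315.57098388671875), (181.81443786621094, 94.84547424316406), 72.66887664794922)
((463.830078125, -273.2688293457031), (59.39677810668945, 34.96687698364258), 72.98484802246094)
```

```bash
python3 -m inch '[{"fingers":-1,"tx":0,"ty":-67.2,"tz":52.6,"wx":89.6},{"fingers":-1,"tx":0,"ty":-67.2,"tz":52.6,"wx":89.6},{"fingers":-1,"tx":0,"ty":-67.2,"tz":52.6,"wx":89.6},{"fingers":-1,"tx":0,"ty":-67.2,"tz":52.6,"wx":89.6},{"fingers":-1,"tx":0,"ty":-67.2,"tz":52.6,"wx":89.6},{"fingers":-1,"tx":0,"ty":-67.2,"tz":52.6,"wx":89.6},{"fingers":-1,"tx":0,"ty":-67.2,"tz":52.6,"wx":89.6},{"fingers":-1,"tx":0,"ty":-67.2,"tz":52.6,"wx":89.6},{"fingers":-1,"tx":0,"ty":-67.2,"tz":52.6,"wx":89.6},{"fingers":-1,"tx":0,"ty":-67.2,"tz":52.6,"wx":89.6}]' 50; python3 - <<'E'
from h import *
go(464.5,-273,190,-17.2)
E
```

```text
t cm [  4.14 -67.29  52.45] w deg [90.  0.  0.] alt [-90.  -0.   0.] j6 -0.07schema error: expected keys fingers, tx, ty, tz, wx, wy, wz
```

All keys are required in each row.

```bash
python3 -m inch '[{"fingers":-1,"tx":0,"ty":-67.2,"tz":52.5,"wx":90,"wy":0,"wz":0},{"fingers":-1,"tx":0,"ty":-67.2,"tz":52.5,"wx":90,"wy":0,"wz":0},{"fingers":-1,"tx":0,"ty":-67.2,"tz":52.5,"wx":90,"wy":0,"wz":0},{"fingers":-1,"tx":0,"ty":-67.2,"tz":52.5,"wx":90,"wy":0,"wz":0},{"fingers":-1,"tx":0,"ty":-67.2,"tz":52.5,"wx":90,"wy":0,"wz":0},{"fingers":-1,"tx":0,"ty":-67.2,"tz":52.5,"wx":90,"wy":0,"wz":0},{"fingers":-1,"tx":0,"ty":-67.2,"tz":52.5,"wx":90,"wy":0,"wz":0},{"fingers":-1,"tx":0,"ty":-67.2,"tz":52.5,"wx":90,"wy":0,"wz":0},{"fingers":-1,"tx":0,"ty":-67.2,"tz":52.5,"wx":90,"wy":0,"wz":0},{"fingers":-1,"tx":0,"ty":-67.2,"tz":52.5,"wx":90,"wy":0,"wz":0}]' 50; python3 - <<'E'
from h import *
go(464.5,-273,190,-17.2)
E
```

```text
time_s: 1.35
tool_pos: [384.6, -61.4, 231.5]
orientation: [1.428, 1.05, -1.429]
force: [1.5, 1.3, 0.6]
width: 85.1
t cm [ 4.17 13.92 17.82] w deg [-0.1  0.1 -0. ] alt [ 1.799e+02 -0.000e+00 -1.000e-01] j6 0.05
```

```bash
python3 -m inch '[{"fingers":-1,"tx":0,"ty":13.9,"tz":17.8,"wx":0,"wy":0,"wz":0},{"fingers":-1,"tx":0,"ty":13.9,"tz":17.8,"wx":0,"wy":0,"wz":0},{"fingers":-1,"tx":1,"ty":13.9,"tz":17.8,"wx":0,"wy":0,"wz":0},{"fingers":-1,"tx":3,"ty":13.9,"tz":17.8,"wx":0,"wy":0,"wz":0},{"fingers":-1,"tx":4.2,"ty":13.9,"tz":17.8,"wx":0,"wy":0,"wz":0},{"fingers":-1,"tx":4.2,"ty":13.9,"tz":17.8,"wx":0,"wy":0,"wz":0},{"fingers":-1,"tx":4.2,"ty":13.9,"tz":17.8,"wx":0,"wy":0,"wz":0},{"fingers":-1,"tx":4.2,"ty":13.9,"tz":17.8,"wx":0,"wy":0,"wz":0},{"fingers":-1,"tx":4.2,"ty":13.9,"tz":17.8,"wx":0,"wy":0,"wz":0},{"fingers":-1,"tx":4.2,"ty":13.9,"tz":17.8,"wx":0,"wy":0,"wz":0}]' 50; python3 - <<'E'
from h import *
a,P,s,T=cam("wrist"); save("w1",a)
p=P.reshape(-1,3);p=p[np.isfinite(p[:,0])]
m=(abs(p[:,0]-464)<45)&(abs(p[:,1]+273)<50)
for z in((96,110),(88,110),(75,110)):
    q=p[m&(p[:,2]>z[0])&(p[:,2]<z[1])];print(z,len(q),q[:,2].max(),cv2.minAreaRect(q[:,:2].astype(np.float32)) if len(q)>4 else '')
go(464.5,-273,75,-17.2)
E
```

```text
time_s: 2.6
tool_pos: [464.4, -272.6, 190.0]
orientation: [1.428, 1.049, -1.428]
force: [0.0, -0.2, 0.0]
width: 85.4
(96, 110) 408 100.97279997707346 ((464.99871826171875, -273.4122314453125), (35.688846588134766, 34.19386291503906), 74.07494354248047)
(88, 110) 2389 100.97279997707346 ((464.99591064453125, -273.3778991699219), (56.8548583984375, 33.98963928222656), 72.8227310180664)
(75, 110) 3303 100.97279997707346 ((465.1695861816406, -272.8079833984375), (72.50321197509766, 34.04990005493164), 73.20797729492188)
t cm [11.49  0.02  0.02] w deg [-0.1  0.1 -0. ] alt [ 1.799e+02 -1.000e-01 -1.000e-01] j6 -0.3
```

View pics/w1.png

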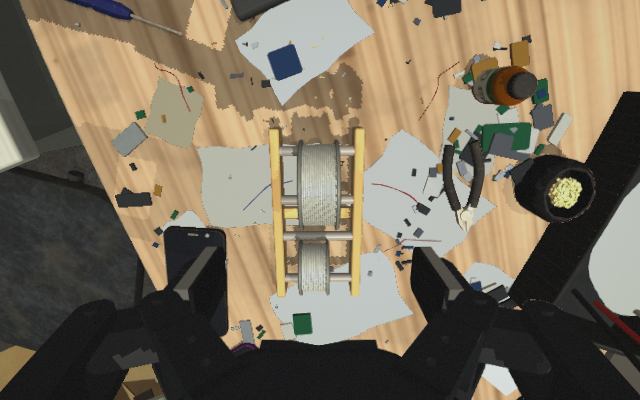

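The wrist view shows the larger reel at px (318,183), between the jaws' planes. The measurement (465,-273), top 101, agrees with the earlier one, so I'm descending and gripping.

```bash
python3 -m inch '[{"fingers":-1,"tx":3,"ty":0.05,"tz":0.05,"wx":0,"wy":0,"wz":0},{"fingers":-1,"tx":6,"ty":0.05,"tz":0.05,"wx":0,"wy":0,"wz":0},{"fingers":-1,"tx":9,"ty":0.05,"tz":0.05,"wx":0,"wy":0,"wz":0},{"fingers":-1,"tx":11,"ty":0.05,"tz":0.05,"wx":0,"wy":0,"wz":0},{"fingers":-1,"tx":11.6,"ty":0.05,"tz":0.05,"wx":0,"wy":0,"wz":0},{"fingers":0,"tx":11.6,"ty":0.05,"tz":0.05,"wx":0,"wy":0,"wz":0},{"fingers":0.3,"tx":11.6,"ty":0.05,"tz":0.05,"wx":0,"wy":0,"wz":0},{"fingers":1,"tx":11.6,"ty":0.05,"tz":0.05,"wx":0,"wy":0,"wz":0},{"fingers":1,"tx":11.6,"ty":0.05,"tz":0.05,"wx":0,"wy":0,"wz":0},{"fingers":1,"tx":11.6,"ty":0.05,"tz":0.05,"wx":0,"wy":0,"wz":0}]' 50; python3 -m inch '[{"fingers":1,"tx":0,"ty":0,"tz":0,"wx":0,"wy":0,"wz":0},{"fingers":1,"tx":0,"ty":0,"tz":0,"wx":0,"wy":0,"wz":0},{"fingers":1,"tx":0,"ty":0,"tz":0,"wx":0,"wy":0,"wz":0},{"fingers":1,"tx":-1,"ty":0,"tz":0,"wx":0,"wy":0,"wz":0},{"fingers":1,"tx":-3,"ty":0,"tz":0,"wx":0,"wy":0,"wz":0},{"fingers":1,"tx":-6,"ty":0,"tz":0,"wx":0,"wy":0,"wz":0},{"fingers":1,"tx":-9,"ty":0,"tz":0,"wx":0,"wy":0,"wz":0},{"fingers":1,"tx":-12,"ty":0,"tz":0,"wx":0,"wy":0,"wz":0},{"fingers":1,"tx":-15,"ty":0,"tz":0,"wx":0,"wy":0,"wz":0},{"fingers":1,"tx":-17,"ty":0,"tz":0,"wx":0,"wy":0,"wz":0}]' 50
python3 - <<'E'
from h import *
a,P,s,T=cam("wrist"); save("w2",a); print(s["force"],s["wrist_torque"],s["tool_pos"]);go(390,152,s["tool_pos"][2],7.5)
E
```

```text
time_s: 3.9
tool_pos: [465.3, -273.7, 74.7]
orientation: [1.428, 1.048, -1.427]
force: [1.4, 0.3, 6.3]
width: 33.4
time_s: 5.15
tool_pos: [464.6, -273.1, 245.7]
orientation: [1.428, 1.048, -1.428]
force: [-0.3, 0.1, -9.6]
width: 33.0
[-0.34229118  0.10653551 -9.57268477] [-0.03754771 -0.01033418  0.02306791] [ 464.55719797 -273.11330113  245.69665532]
t cm [  0.06 -19.83 -38.38] w deg [-24.8   0.2  -0.2] alt [155.2  -0.3  -0.3] j6 -0.3
```

View pics/w2.png

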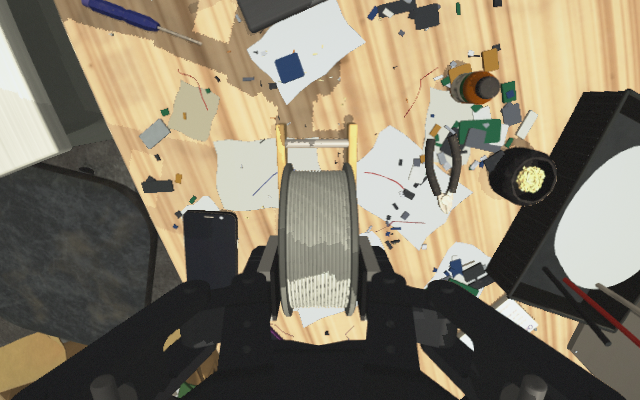

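The reel is held squarely between the pads at px (320,240), and the rest of the scene is undisturbed. Next I move to the standoff in front of the hook and measure the hook from there.

```bash
python3 -m inch '[{"fingers":1,"tx":0,"ty":-2.5,"tz":-4.8,"wx":-3,"wy":0.2,"wz":-0.2},{"fingers":1,"tx":0,"ty":-5,"tz":-9.6,"wx":-6,"wy":0.2,"wz":-0.2},{"fingers":1,"tx":0,"ty":-7.5,"tz":-14.4,"wx":-10,"wy":0.2,"wz":-0.2},{"fingers":1,"tx":0,"ty":-10,"tz":-19.2,"wx":-14,"wy":0.2,"wz":-0.2},{"fingers":1,"tx":0,"ty":-12.5,"tz":-24,"wx":-18,"wy":0.2,"wz":-0.2},{"fingers":1,"tx":0,"ty":-15,"tz":-29,"wx":-22,"wy":0.2,"wz":-0.2},{"fingers":1,"tx":0,"ty":-17.5,"tz":-34,"wx":-24.8,"wy":0.2,"wz":-0.2},{"fingers":1,"tx":0,"ty":-19.2,"tz":-37.2,"wx":-24.8,"wy":0.2,"wz":-0.2},{"fingers":1,"tx":0,"ty":-19.8,"tz":-38.2,"wx":-24.8,"wy":0.2,"wz":-0.2},{"fingers":1,"tx":0,"ty":-19.8,"tz":-38.2,"wx":-24.8,"wy":0.2,"wz":-0.2}]'
python3 - <<'E'
from h import *
for k in range(3):
    a,P,s,T=cam("wrist"); print(s["force"])
save("w3",a)
for nm,P in (("wrist",P),("scene",cam("scene")[1]),("top",cam("top")[1])):
    p=P.reshape(-1,3);p=p[np.isfinite(p[:,0])]
    tp=s["tool_pos"];M=R.from_rotvec(s["orientation"]).as_matrix();q=(p-tp)@M
    m=(abs(q[:,1])<16)&(abs(q[:,2])<45)&(q[:,0]>-40)&(q[:,0]<60); q=q[m]
    if nm=="wrist":
        # circle fit in tool x,z of reel surface
        r=q; A=np.c_[2*r[:,0],2*r[:,2],np.ones(len(r))];b=r[:,0]**2+r[:,2]**2
        c=np.linalg.lstsq(A,b,rcond=None)[0];print("reel centre tool x,z",c[:2],"rad",np.sqrt(c[2]+c[0]**2+c[1]**2),len(r))
    h=p[(p[:,0]>450)&(p[:,0]<570)&(abs(p[:,1]-165)<25)&(p[:,2]>172)&(p[:,2]<193)]
    print(nm,len(h))
    if len(h)>20:
        f=np.polyfit(h[:,0],h[:,1],1);print(np.degrees(np.arctan(f[0])),[np.polyval(f,x).round(1) for x in(450,501,560)],h[:,0].min(),np.percentile(h[:,2],[50,90]))
    for x in (435,440,445,450,455,470,490,510,530,550):
        k=p[(abs(p[:,0]-x)<2.5)&(abs(p[:,1]-165)<25)&(p[:,2]>172)&(p[:,2]<196)]
        if len(k): print(x,len(k),'y',k[:,1].min().round(1),k[:,1].max().round(1),'z',k[:,2].max().round(1))
E
```

```text
time_s: 6.45
tool_pos: [389.3, 150.2, 245.7]
orientation: [1.111, 1.269, -1.112]
force: [1.0, -0.4, -7.9]
width: 33.2
[ 1.03517223 -0.44542669 -7.8760117 ]
[-0.09387148  0.06195152 -7.67158805]
[ 0.98896021  0.11589323 -8.59450749]
reel centre tool x,z [11.02351677 -0.10165311] rad 32.98832975357305 10617
wrist 1872
8.61799609955917 [np.float64(156.1), np.float64(163.8), np.float64(172.7)] 450.07642208563846 [181.95333218 183.12049851]
440 2 y 154.3 156.2 z 186.5
445 91 y 151.1 158.9 z 189.1
450 70 y 152.1 159.4 z 189.2
455 75 y 152.4 160.5 z 184.6
470 85 y 154.6 162.5 z 183.9
490 77 y 158.1 165.4 z 183.8
510 82 y 160.5 168.6 z 183.3
530 78 y 163.7 171.4 z 183.8
550 70 y 166.3 174.6 z 183.7
scene 109
8.384601600561632 [np.float64(155.2), np.float64(162.7), np.float64(171.4)] 450.603517106621 [183.57424062 185.49107815]
445 3 y 152.4 155.0 z 190.6
450 7 y 152.5 159.7 z 191.1
455 3 y 153.3 155.2 z 186.6
470 6 y 155.9 161.3 z 186.5
490 4 y 158.0 164.7 z 183.9
510 3 y 162.3 165.9 z 184.2
530 5 y 163.9 169.8 z 185.5
550 5 y 168.5 170.4 z 186.2
top 113
8.62362657358493 [np.float64(155.7), np.float64(163.5), np.float64(172.4)] 471.7794586864417 [183.54043832 187.56581361]
470 2 y 159.6 162.5 z 184.7
490 7 y 159.8 165.3 z 189.9
510 6 y 162.3 167.8 z 186.6
530 5 y 164.9 170.7 z 185.7
550 6 y 167.6 173.1 z 188.6
```

View pics/w3.png

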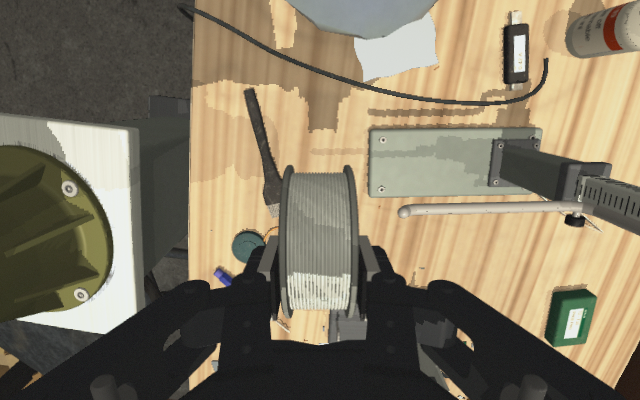

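Wrist view: the hook bar runs from its tip at px (403,211) to the riser at (585,205), and the reel in hand is at (318,240). Hook line 8.6°, origin about (500,163.5). Next I align in front of the tip and down to threading height.

```bash
python3 - <<'E'
from h import *
go(396.2,147.8,196.7,8.6)
E
```

```text
t cm [4.95 0.59 0.24] w deg [-1.2  0.  -0. ] alt [ 1.788e+02 -1.000e-01 -0.000e+00] j6 0.15
```

```bash
python3 -m inch '[{"fingers":1,"tx":1,"ty":0.6,"tz":0.24,"wx":-1.2,"wy":0,"wz":0},{"fingers":1,"tx":2,"ty":0.6,"tz":0.24,"wx":-1.2,"wy":0,"wz":0},{"fingers":1,"tx":3,"ty":0.6,"tz":0.24,"wx":-1.2,"wy":0,"wz":0},{"fingers":1,"tx":4,"ty":0.6,"tz":0.24,"wx":-1.2,"wy":0,"wz":0},{"fingers":1,"tx":4.7,"ty":0.6,"tz":0.24,"wx":-1.2,"wy":0,"wz":0},{"fingers":1,"tx":4.95,"ty":0.6,"tz":0.24,"wx":-1.2,"wy":0,"wz":0},{"fingers":1,"tx":4.95,"ty":0.6,"tz":0.24,"wx":-1.2,"wy":0,"wz":0},{"fingers":1,"tx":4.95,"ty":0.6,"tz":0.24,"wx":-1.2,"wy":0,"wz":0},{"fingers":1,"tx":4.95,"ty":0.6,"tz":0.24,"wx":-1.2,"wy":0,"wz":0},{"fingers":1,"tx":4.95,"ty":0.6,"tz":0.24,"wx":-1.2,"wy":0,"wz":0}]'
python3 - <<'E'
from h import *
f=[]
for k in range(4): a,P,s,T=cam("wrist"); f.append(s["force"])
print(np.mean(f,0),np.std(f,0))
p=P.reshape(-1,3);p=p[np.isfinite(p[:,0])]
q=(p-s["tool_pos"])@R.from_rotvec(s["orientation"]).as_matrix()
r=q[(abs(q[:,1])>13.5)&(abs(q[:,1])<17)&(abs(q[:,2])<45)&(q[:,0]>-40)&(q[:,0]<60)]
r=r[r[:,2]>0] if 0 else r
for z0 in range(-40,45,8):
    k=r[abs(r[:,2]-z0)<2]
    if len(k):
        x=np.percentile(k[:,0],10);print(z0,len(k),x.round(1),'axis est',(x+np.sqrt(max(0,1600-z0*z0))).round(1))
go(500,163.5,196.7,8.6,s)
S=cam("scene")[0];save("s2",cv2.resize(S[90:250,220:400],None,fx=4,fy=3.5))
E
```

```text
time_s: 7.95
tool_pos: [396.3, 147.8, 196.8]
orientation: [1.098, 1.276, -1.097]
force: [-0.3, 0.3, -8.5]
width: 33.0
[ 0.01496215  0.32067457 -8.56798486] [0.28960357 0.22170868 0.25866145]
-40 55 7.9 axis est 7.9
-32 192 -8.6 axis est 15.4
-24 186 -16.8 axis est 15.2
-16 176 -21.4 axis est 15.2
-8 266 -36.7 axis est 2.5
0 204 -36.7 axis est 3.3
8 164 -36.8 axis est 2.4
16 77 -22.2 axis est 14.5
24 52 -18.4 axis est 13.6
32 10 -9.6 axis est 14.4
40 1 7.1 axis est 7.1
t cm [ 1.000e-02  1.049e+01 -0.000e+00] w deg [ 0.  0. -0.] alt [-1.8e+02  1.0e-01  0.0e+00] j6 0.12
```

View pics/s2.png

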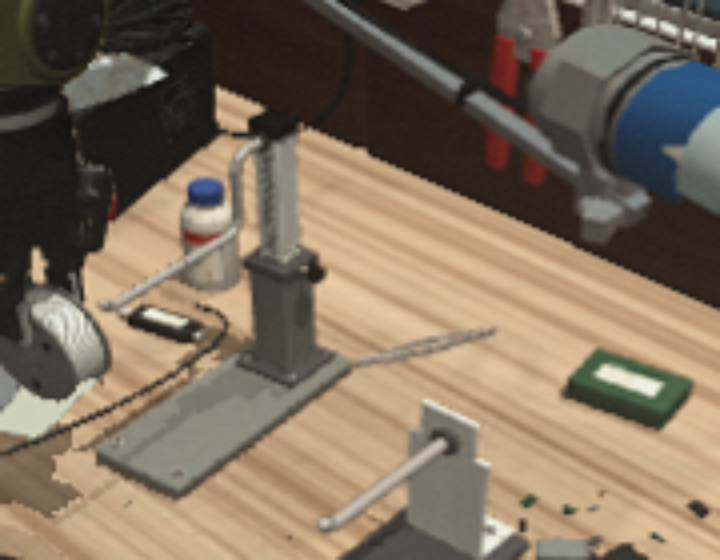

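The reel is at px (55,345), in front of the hook tip (105,305) and lined up with the bar. In-hand axis is about TCP−14.5, weight about 8.5 N, so I expect about 83 mm of sink. Threading on now.

```bash
python3 -m inch '[{"fingers":1,"tx":0,"ty":1,"tz":0,"wx":0,"wy":0,"wz":0},{"fingers":1,"tx":0,"ty":2,"tz":0,"wx":0,"wy":0,"wz":0},{"fingers":1,"tx":0,"ty":3,"tz":0,"wx":0,"wy":0,"wz":0},{"fingers":1,"tx":0,"ty":3.9,"tz":0,"wx":0,"wy":0,"wz":0},{"fingers":1,"tx":0,"ty":4.7,"tz":0,"wx":0,"wy":0,"wz":0},{"fingers":1,"tx":0,"ty":5.4,"tz":0,"wx":0,"wy":0,"wz":0},{"fingers":1,"tx":0,"ty":6,"tz":0,"wx":0,"wy":0,"wz":0},{"fingers":1,"tx":0,"ty":6.5,"tz":0,"wx":0,"wy":0,"wz":0},{"fingers":1,"tx":0,"ty":6.5,"tz":0,"wx":0,"wy":0,"wz":0},{"fingers":1,"tx":0,"ty":6.5,"tz":0,"wx":0,"wy":0,"wz":0}]'
python3 - <<'E'
from h import *
f=[]
for k in range(3): a,P,s,T=cam("scene"); f.append(s["force"])
print(np.mean(f,0),s["wrist_torque"]);go(500,163.5,196.7,8.6,s)
save("s3",cv2.resize(a[90:250,220:400],None,fx=4,fy=3.5))
E
```

```text
time_s: 9.45
tool_pos: [460.4, 157.5, 196.7]
orientation: [1.098, 1.276, -1.097]
force: [-0.1, -0.3, -8.3]
width: 32.7
[-0.0449838   0.14699215 -8.32997779] [-0.00428079  0.02761674 -0.01218419]
t cm [ 0.01  4.01 -0.  ] w deg [ 0.  0. -0.] alt [-1.8e+02  1.0e-01  0.0e+00] j6 0.1
```

View pics/s3.png

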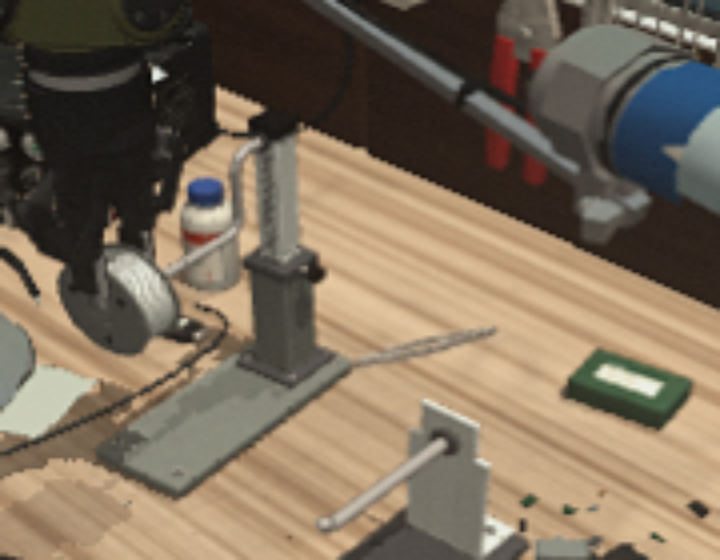

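The bore is over the hook tip with no contact force. I continue to the bar's middle, then ease down.

```bash
python3 -m inch '[{"fingers":1,"tx":0,"ty":0.8,"tz":0,"wx":0,"wy":0,"wz":0},{"fingers":1,"tx":0,"ty":1.6,"tz":0,"wx":0,"wy":0,"wz":0},{"fingers":1,"tx":0,"ty":2.4,"tz":0,"wx":0,"wy":0,"wz":0},{"fingers":1,"tx":0,"ty":3.2,"tz":0,"wx":0,"wy":0,"wz":0},{"fingers":1,"tx":0.1,"ty":3.8,"tz":0,"wx":0,"wy":0,"wz":0},{"fingers":1,"tx":0.3,"ty":4,"tz":0,"wx":0,"wy":0,"wz":0},{"fingers":1,"tx":0.5,"ty":4,"tz":0,"wx":0,"wy":0,"wz":0},{"fingers":1,"tx":0.7,"ty":4,"tz":0,"wx":0,"wy":0,"wz":0},{"fingers":1,"tx":0.75,"ty":4,"tz":0,"wx":0,"wy":0,"wz":0},{"fingers":1,"tx":0.75,"ty":4,"tz":0,"wx":0,"wy":0,"wz":0}]'
python3 -m inch '[{"fingers":1,"tx":0.2,"ty":0,"tz":0,"wx":0,"wy":0,"wz":0},{"fingers":1,"tx":0.4,"ty":0,"tz":0,"wx":0,"wy":0,"wz":0},{"fingers":1,"tx":0.6,"ty":0,"tz":0,"wx":0,"wy":0,"wz":0},{"fingers":1,"tx":0.8,"ty":0,"tz":0,"wx":0,"wy":0,"wz":0},{"fingers":1,"tx":1.05,"ty":0,"tz":0,"wx":0,"wy":0,"wz":0},{"fingers":1,"tx":1.3,"ty":0,"tz":0,"wx":0,"wy":0,"wz":0},{"fingers":1,"tx":1.55,"ty":0,"tz":0,"wx":0,"wy":0,"wz":0},{"fingers":1,"tx":1.8,"ty":0,"tz":0,"wx":0,"wy":0,"wz":0},{"fingers":1,"tx":2,"ty":0,"tz":0,"wx":0,"wy":0,"wz":0},{"fingers":1,"tx":2.1,"ty":0,"tz":0,"wx":0,"wy":0,"wz":0}]'
python3 - <<'E'
from h import *
f=[]
for k in range(6): a,P,s,T=cam("wrist"); f.append(s["force"])
print(np.mean(f,0),np.std(f,0),s["tool_pos"],s["wrist_torque"])
p=P.reshape(-1,3);p=p[np.isfinite(p[:,0])]
for x in (530,545,560,575):
    k=p[(abs(p[:,0]-x)<3)&(abs(p[:,1]-163.5-(x-500)*.15)<6)&(p[:,2]>60)&(p[:,2]<200)]
    if len(k): print(x,len(k),'z',np.percentile(k[:,2],[50,90]).round(1))
E
```

```text
time_s: 10.85
tool_pos: [499.9, 163.5, 189.3]
orientation: [1.098, 1.276, -1.097]
force: [0.0, 0.5, -8.8]
width: 33.3
time_s: 12.1
tool_pos: [499.9, 163.5, 168.3]
orientation: [1.098, 1.276, -1.097]
force: [-1.3, 0.0, -6.7]
width: 33.4
[-0.60095168 -0.03144478 -6.69518679] [0.51491677 0.46382186 0.52432264] [499.93085391 163.48351897 168.42931367] [0.0124855  0.07987663 0.00772612]
530 193 z [165. 194.]
545 191 z [164.6 165.6]
560 175 z [164.4 165.6]
575 819 z [181.5 196.8]
```

```bash
python3 -m inch '[{"fingers":1,"tx":0.2,"ty":0,"tz":0,"wx":0,"wy":0,"wz":0},{"fingers":1,"tx":0.5,"ty":0,"tz":0,"wx":0,"wy":0,"wz":0},{"fingers":1,"tx":0.8,"ty":0,"tz":0,"wx":0,"wy":0,"wz":0},{"fingers":1,"tx":1.1,"ty":0,"tz":0,"wx":0,"wy":0,"wz":0},{"fingers":1,"tx":1.4,"ty":0,"tz":0,"wx":0,"wy":0,"wz":0},{"fingers":1,"tx":1.7,"ty":0,"tz":0,"wx":0,"wy":0,"wz":0},{"fingers":1,"tx":2,"ty":0,"tz":0,"wx":0,"wy":0,"wz":0},{"fingers":1,"tx":2.3,"ty":0,"tz":0,"wx":0,"wy":0,"wz":0},{"fingers":1,"tx":2.6,"ty":0,"tz":0,"wx":0,"wy":0,"wz":0},{"fingers":1,"tx":2.8,"ty":0,"tz":0,"wx":0,"wy":0,"wz":0}]'
python3 -m inch '[{"fingers":1,"tx":0.2,"ty":0,"tz":0,"wx":0,"wy":0,"wz":0},{"fingers":1,"tx":0.5,"ty":0,"tz":0,"wx":0,"wy":0,"wz":0},{"fingers":1,"tx":0.8,"ty":0,"tz":0,"wx":0,"wy":0,"wz":0},{"fingers":1,"tx":1.1,"ty":0,"tz":0,"wx":0,"wy":0,"wz":0},{"fingers":1,"tx":1.4,"ty":0,"tz":0,"wx":0,"wy":0,"wz":0},{"fingers":1,"tx":1.7,"ty":0,"tz":0,"wx":0,"wy":0,"wz":0},{"fingers":1,"tx":2,"ty":0,"tz":0,"wx":0,"wy":0,"wz":0},{"fingers":1,"tx":2.2,"ty":0,"tz":0,"wx":0,"wy":0,"wz":0},{"fingers":1,"tx":2.3,"ty":0,"tz":0,"wx":0,"wy":0,"wz":0},{"fingers":1,"tx":2.3,"ty":0,"tz":0,"wx":0,"wy":0,"wz":0}]'
python3 - <<'E'
from h import *
f=[]
for k in range(16): a,P,s,T=cam("wrist"); f.append(s["force"])
print(np.mean(f,0),np.std(f,0),s["tool_pos"],s["wrist_torque"])
p=P.reshape(-1,3);p=p[np.isfinite(p[:,0])]
for x in (530,545,560,575):
    k=p[(abs(p[:,0]-x)<3)&(abs(p[:,1]-163.5-(x-500)*.15)<6)&(p[:,2]>60)&(p[:,2]<200)]
    if len(k): print(x,len(k),'z',np.percentile(k[:,2],[50,90]).round(1))
E
```

```text
time_s: 13.65
tool_pos: [500.0, 163.5, 140.3]
orientation: [1.098, 1.276, -1.097]
force: [-1.6, 1.0, -3.6]
width: 33.1
time_s: 14.9
tool_pos: [500.0, 163.5, 117.3]
orientation: [1.098, 1.276, -1.097]
force: [-1.8, 0.1, -1.9]
width: 33.1
[-1.87542728  0.28416773 -1.65949841] [0.41552912 0.46177737 0.33471965] [500.01704015 163.50034716 117.28734561] [0.0382704  0.34156068 0.0168247 ]
530 625 z [165.7 171.2]
545 1723 z [192.2 197.3]
560 171 z [113.3 114.5]
575 1557 z [147.3 167.2]
```

```bash
python3 -m inch '[{"fingers":1,"tx":0.2,"ty":0,"tz":0,"wx":0,"wy":0,"wz":0},{"fingers":1,"tx":0.4,"ty":0,"tz":0,"wx":0,"wy":0,"wz":0},{"fingers":1,"tx":0.6,"ty":0,"tz":0,"wx":0,"wy":0,"wz":0},{"fingers":1,"tx":0.8,"ty":0,"tz":0,"wx":0,"wy":0,"wz":0},{"fingers":1,"tx":1,"ty":0,"tz":0,"wx":0,"wy":0,"wz":0},{"fingers":1,"tx":1.2,"ty":0,"tz":0,"wx":0,"wy":0,"wz":0},{"fingers":1,"tx":1.35,"ty":0,"tz":0,"wx":0,"wy":0,"wz":0},{"fingers":1,"tx":1.4,"ty":0,"tz":0,"wx":0,"wy":0,"wz":0},{"fingers":1,"tx":1.4,"ty":0,"tz":0,"wx":0,"wy":0,"wz":0},{"fingers":1,"tx":1.4,"ty":0,"tz":0,"wx":0,"wy":0,"wz":0}]'
python3 - <<'E'
from h import *
f=[]
for k in range(20): a,P,s,T=cam("wrist"); f.append(s["force"])
print(np.mean(f,0),np.std(f,0),s["tool_pos"],s["wrist_torque"])
a,P,s,T=cam("scene");save("s4",cv2.resize(a[90:250,220:400],None,fx=4,fy=3.5))
E
```

```text
time_s: 16.95
tool_pos: [500.1, 163.5, 103.3]
orientation: [1.098, 1.276, -1.097]
force: [-2.5, 0.5, -0.7]
width: 33.3
[-2.38978847  0.08022291 -0.33321046] [0.38307516 0.47739473 0.49671184] [500.04137238 163.51080982 103.30286464] [ 0.05250303  0.41455866 -0.06687178]
```

View pics/s4.png

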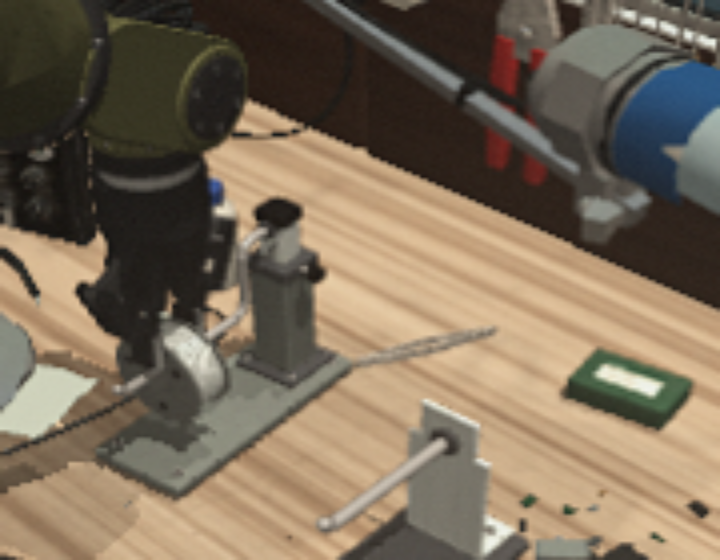

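The reel hangs on the bar at px (180,370), the plunger is far down, and the gripper is clear of the riser. About 0.3 N still rests on the gripper, so I take the last 3 mm, let the hook settle, re-measure and release.

```bash
python3 -m inch '[{"fingers":1,"tx":0.1,"ty":0,"tz":0,"wx":0,"wy":0,"wz":0},{"fingers":1,"tx":0.2,"ty":0,"tz":0,"wx":0,"wy":0,"wz":0},{"fingers":1,"tx":0.3,"ty":-0.01,"tz":0,"wx":0,"wy":0,"wz":0},{"fingers":1,"tx":0.3,"ty":-0.01,"tz":0,"wx":0,"wy":0,"wz":0},{"fingers":1,"tx":0.3,"ty":-0.01,"tz":0,"wx":0,"wy":0,"wz":0},{"fingers":1,"tx":0.3,"ty":-0.01,"tz":0,"wx":0,"wy":0,"wz":0},{"fingers":1,"tx":0.3,"ty":-0.01,"tz":0,"wx":0,"wy":0,"wz":0},{"fingers":1,"tx":0.3,"ty":-0.01,"tz":0,"wx":0,"wy":0,"wz":0},{"fingers":1,"tx":0.3,"ty":-0.01,"tz":0,"wx":0,"wy":0,"wz":0},{"fingers":1,"tx":0.3,"ty":-0.01,"tz":0,"wx":0,"wy":0,"wz":0}]' 20
python3 - <<'E'
from h import *
f=[]
for k in range(20): a,P,s,T=cam("wrist"); f.append(s["force"])
print(np.mean(f,0),np.std(f,0)/20**.5,s["tool_pos"],s["wrist_torque"])
E
```

```text
time_s: 19.25
tool_pos: [500.0, 163.5, 100.3]
orientation: [1.098, 1.276, -1.097]
force: [-1.4, 0.1, 0.6]
width: 33.5
[-0.16784873  0.50006532  0.23228309] [0.14688386 0.12207055 0.08525211] [500.00198219 163.50385302 100.34617657] [ 0.10352092 -0.01909639 -0.00740719]
```

Balanced to within about 0.2 N (2 mm), so I release: open to ~50 mm, wait, then raise 10 mm.

```bash
python3 -m inch '[{"fingers":0.15,"tx":0,"ty":0,"tz":0,"wx":0,"wy":0,"wz":0},{"fingers":0.1,"tx":0,"ty":0,"tz":0,"wx":0,"wy":0,"wz":0},{"fingers":0,"tx":0,"ty":0,"tz":0,"wx":0,"wy":0,"wz":0},{"fingers":-0.18,"tx":0,"ty":0,"tz":0,"wx":0,"wy":0,"wz":0},{"fingers":-0.18,"tx":0,"ty":0,"tz":0,"wx":0,"wy":0,"wz":0},{"fingers":-0.18,"tx":-0.4,"ty":0,"tz":0,"wx":0,"wy":0,"wz":0},{"fingers":-0.18,"tx":-0.8,"ty":0,"tz":0,"wx":0,"wy":0,"wz":0},{"fingers":-0.18,"tx":-1.2,"ty":0,"tz":0,"wx":0,"wy":0,"wz":0},{"fingers":-0.18,"tx":-1.5,"ty":0,"tz":0,"wx":0,"wy":0,"wz":0},{"fingers":-0.18,"tx":-1.5,"ty":0,"tz":0,"wx":0,"wy":0,"wz":0}]'
cat > reel.py <<'E'
from h import *
def meas():
    a,P,s,T=cam("wrist");p=P.reshape(-1,3);p=p[np.isfinite(p[:,0])]
    d=np.array([np.cos(np.radians(8.6)),np.sin(np.radians(8.6))]);n=np.array([-d[1],d[0]])
    e=p[:,:2]-[500,163.5];u=e@d;v=e@n
    w=p[(abs(u)<11)&(v>5)&(v<35)&(p[:,2]>40)&(p[:,2]<160)]; vv=((w[:,:2]-[500,163.5])@n)
    z=np.median(w[:,2]-np.sqrt(np.maximum(0,36**2-vv**2)))
    m=(abs(v)<45)&(abs(u)<30)&(p[:,2]>55)&(p[:,2]<125)&(v>12)
    q=np.percentile(u[m],[1,99])
    return s,a,z,q
E
python3 - <<'E'
from reel import *
for k in range(3):
    s,a,z,q=meas();print(s["time_s"],"axis z",z,"u range",q,s["width"],s["force"])
save("w5",a)
E
```

```text
time_s: 21.5
tool_pos: [500.0, 163.5, 115.6]
orientation: [1.099, 1.276, -1.097]
force: [0.5, 0.7, -0.1]
width: 50.2
21.5 axis z 84.34638609968607 u range [-17.28956636  15.92801483] 50.205583522820895 [ 0.54258795  0.70432056 -0.11784331]
21.55 axis z 84.36850398864419 u range [-17.26683433  15.98511719] 50.15328908330964 [0.56850033 0.12508332 0.5431589 ]
21.6 axis z 84.38725208169939 u range [-17.23554622  15.94376282] 50.21432799577622 [-0.34231846  0.81289914  0.55928102]
```

View pics/w5.png

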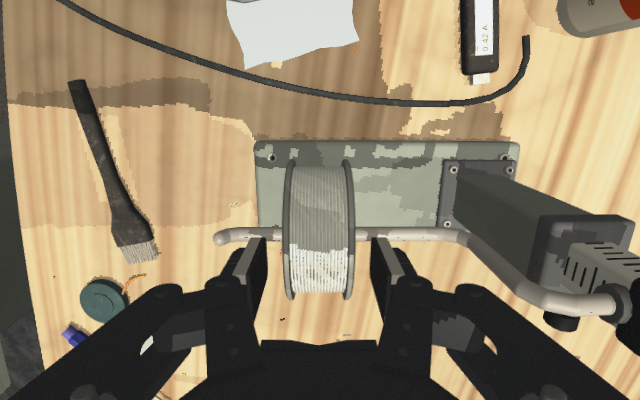

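The reel hangs free at px (320,230) on the bar, with a clear gap to both pads and its height steady to 0.04 mm. I let it stand over 2 s.

```bash
for i in 1 2; do python3 -m inch '[{"fingers":-0.18,"tx":0,"ty":0,"tz":0,"wx":0,"wy":0,"wz":0},{"fingers":-0.18,"tx":0,"ty":0,"tz":0,"wx":0,"wy":0,"wz":0},{"fingers":-0.18,"tx":0,"ty":0,"tz":0,"wx":0,"wy":0,"wz":0},{"fingers":-0.18,"tx":0,"ty":0,"tz":0,"wx":0,"wy":0,"wz":0},{"fingers":-0.18,"tx":0,"ty":0,"tz":0,"wx":0,"wy":0,"wz":0},{"fingers":-0.18,"tx":0,"ty":0,"tz":0,"wx":0,"wy":0,"wz":0},{"fingers":-0.18,"tx":0,"ty":0,"tz":0,"wx":0,"wy":0,"wz":0},{"fingers":-0.18,"tx":0,"ty":0,"tz":0,"wx":0,"wy":0,"wz":0},{"fingers":-0.18,"tx":0,"ty":0,"tz":0,"wx":0,"wy":0,"wz":0},{"fingers":-0.18,"tx":0,"ty":0,"tz":0,"wx":0,"wy":0,"wz":0}]' | head -1
python3 -c "
from reel import *
s,a,z,q=meas();print(z,q); go(500,163.5,100,8.6,s)"; done
```

```text
time_s: 22.9
84.41059588345297 [-17.24822288  15.96711611]
t cm [ 1.52  0.01 -0.  ] w deg [ 0.   0.  -0.1] alt [-1.8e+02  1.0e-01  0.0e+00] j6 0.1
time_s: 24.2
84.41212205776914 [-17.23090721  15.99645358]
t cm [1.52 0.01 0.  ] w deg [ 0.   0.  -0.1] alt [-1.8e+02  1.0e-01  0.0e+00] j6 0.1
```

Still to within 0.03 mm over 2.6 s. Regripping.

```bash
python3 -m inch '[{"fingers":-0.18,"tx":0.4,"ty":0,"tz":0,"wx":0,"wy":0,"wz":0},{"fingers":-0.18,"tx":0.8,"ty":0,"tz":0,"wx":0,"wy":0,"wz":0},{"fingers":-0.18,"tx":1.2,"ty":0,"tz":0,"wx":0,"wy":0,"wz":0},{"fingers":-0.18,"tx":1.5,"ty":0,"tz":0,"wx":0,"wy":0,"wz":0},{"fingers":-0.1,"tx":1.5,"ty":0,"tz":0,"wx":0,"wy":0,"wz":0},{"fingers":0,"tx":1.5,"ty":0,"tz":0,"wx":0,"wy":0,"wz":0},{"fingers":0.1,"tx":1.5,"ty":0,"tz":0,"wx":0,"wy":0,"wz":0},{"fingers":0.2,"tx":1.5,"ty":0,"tz":0,"wx":0,"wy":0,"wz":0},{"fingers":0.3,"tx":1.5,"ty":0,"tz":0,"wx":0,"wy":0,"wz":0},{"fingers":1,"tx":1.5,"ty":0,"tz":0,"wx":0,"wy":0,"wz":0}]' 20
python3 -m inch '[{"fingers":1,"tx":0,"ty":0,"tz":0,"wx":0,"wy":0,"wz":0},{"fingers":1,"tx":0,"ty":0,"tz":0,"wx":0,"wy":0,"wz":0},{"fingers":1,"tx":0,"ty":0,"tz":0,"wx":0,"wy":0,"wz":0},{"fingers":1,"tx":0,"ty":0,"tz":0,"wx":0,"wy":0,"wz":0},{"fingers":1,"tx":-0.1,"ty":0,"tz":0,"wx":0,"wy":0,"wz":0},{"fingers":1,"tx":-0.25,"ty":0,"tz":0,"wx":0,"wy":0,"wz":0},{"fingers":1,"tx":-0.45,"ty":0,"tz":0,"wx":0,"wy":0,"wz":0},{"fingers":1,"tx":-0.65,"ty":0,"tz":0,"wx":0,"wy":0,"wz":0},{"fingers":1,"tx":-0.85,"ty":0,"tz":0,"wx":0,"wy":0,"wz":0},{"fingers":1,"tx":-1,"ty":0,"tz":0,"wx":0,"wy":0,"wz":0}]' 50
python3 - <<'E'
from reel import *
for k in range(4): s,a,z,q=meas();print(z,q,s["force"])
E
```

```text
time_s: 25.5
tool_pos: [500.0, 163.5, 100.3]
orientation: [1.098, 1.276, -1.097]
force: [1.2, -0.2, 0.0]
width: 33.5
time_s: 26.75
tool_pos: [500.0, 163.5, 110.4]
orientation: [1.098, 1.276, -1.097]
force: [0.8, 0.2, -0.2]
width: 32.9
94.19127032141546 [-17.15978363  15.78293067] [ 0.78937303  0.16831702 -0.18857682]
94.41163104935418 [-17.0980518   15.78958795] [-0.1199441  -0.29519972 -0.90202139]
94.24977129275814 [-17.1276731   15.80084795] [ 0.88166514  0.73316996 -1.54826391]
94.11639908472094 [-17.10966564  15.78115928] [ 0.67314679 -0.5626328  -0.23057305]
```

```bash
for i in 1 2; do python3 -m inch '[{"fingers":1,"tx":-0.2,"ty":0,"tz":0,"wx":0,"wy":0,"wz":0},{"fingers":1,"tx":-0.5,"ty":0,"tz":0,"wx":0,"wy":0,"wz":0},{"fingers":1,"tx":-0.8,"ty":0,"tz":0,"wx":0,"wy":0,"wz":0},{"fingers":1,"tx":-1.1,"ty":0,"tz":0,"wx":0,"wy":0,"wz":0},{"fingers":1,"tx":-1.4,"ty":0,"tz":0,"wx":0,"wy":0,"wz":0},{"fingers":1,"tx":-1.7,"ty":0,"tz":0,"wx":0,"wy":0,"wz":0},{"fingers":1,"tx":-2,"ty":0,"tz":0,"wx":0,"wy":0,"wz":0},{"fingers":1,"tx":-2.3,"ty":0,"tz":0,"wx":0,"wy":0,"wz":0},{"fingers":1,"tx":-2.6,"ty":0,"tz":0,"wx":0,"wy":0,"wz":0},{"fingers":1,"tx":-2.8,"ty":0,"tz":0,"wx":0,"wy":0,"wz":0}]';done
python3 -m inch '[{"fingers":1,"tx":-0.2,"ty":0,"tz":0,"wx":0,"wy":0,"wz":0},{"fingers":1,"tx":-0.5,"ty":0,"tz":0,"wx":0,"wy":0,"wz":0},{"fingers":1,"tx":-0.8,"ty":0,"tz":0,"wx":0,"wy":0,"wz":0},{"fingers":1,"tx":-1.1,"ty":0,"tz":0,"wx":0,"wy":0,"wz":0},{"fingers":1,"tx":-1.35,"ty":0,"tz":0,"wx":0,"wy":0,"wz":0},{"fingers":1,"tx":-1.6,"ty":0,"tz":0,"wx":0,"wy":0,"wz":0},{"fingers":1,"tx":-1.8,"ty":0,"tz":0,"wx":0,"wy":0,"wz":0},{"fingers":1,"tx":-2,"ty":0,"tz":0,"wx":0,"wy":0,"wz":0},{"fingers":1,"tx":-2.2,"ty":0,"tz":0,"wx":0,"wy":0,"wz":0},{"fingers":1,"tx":-2.4,"ty":0,"tz":0,"wx":0,"wy":0,"wz":0}]'
python3 - <<'E'
from h import *
a,P,s,T=cam("wrist");p=P.reshape(-1,3);p=p[np.isfinite(p[:,0])]
for x in (530,545,560):
    k=p[(abs(p[:,0]-x)<3)&(abs(p[:,1]-163.5-(x-500)*.15)<6)&(p[:,2]>60)&(p[:,2]<200)]
    if len(k): print(x,len(k),'z',np.percentile(k[:,2],[50,90]).round(1))
go(500,163.5,197.5,8.6,s);print(s["force"])
E
```

```text
time_s: 28.2
tool_pos: [499.9, 163.5, 138.4]
orientation: [1.098, 1.276, -1.097]
force: [2.0, 0.3, -2.9]
width: 33.1
time_s: 29.45
tool_pos: [499.8, 163.5, 166.5]
orientation: [1.098, 1.276, -1.097]
force: [1.0, 0.7, -5.9]
width: 32.8
time_s: 30.7
tool_pos: [499.8, 163.4, 190.6]
orientation: [1.098, 1.276, -1.097]
force: [0.0, 0.2, -8.1]
width: 33.3
530 151 z [182.  183.1]
545 171 z [182. 183.]
560 169 z [182.  182.9]
t cm [-0.69  0.02 -0.  ] w deg [ 0.  0. -0.] alt [-1.8e+02  1.0e-01  0.0e+00] j6 0.1
[ 0.01628943  0.19759376 -8.0926844 ]
```

The hook is back at its unloaded height and the reel is off it. Raising to threading height and backing out.

```bash
python3 -m inch '[{"fingers":1,"tx":-0.3,"ty":0,"tz":0,"wx":0,"wy":0,"wz":0},{"fingers":1,"tx":-0.65,"ty":0,"tz":0,"wx":0,"wy":0,"wz":0},{"fingers":1,"tx":-0.65,"ty":-0.5,"tz":0,"wx":0,"wy":0,"wz":0},{"fingers":1,"tx":-0.65,"ty":-1.5,"tz":0,"wx":0,"wy":0,"wz":0},{"fingers":1,"tx":-0.65,"ty":-2.8,"tz":0,"wx":0,"wy":0,"wz":0},{"fingers":1,"tx":-0.65,"ty":-4.2,"tz":0,"wx":0,"wy":0,"wz":0},{"fingers":1,"tx":-0.65,"ty":-5.8,"tz":0,"wx":0,"wy":0,"wz":0},{"fingers":1,"tx":-0.65,"ty":-7.5,"tz":0,"wx":0,"wy":0,"wz":0},{"fingers":1,"tx":-0.65,"ty":-9.3,"tz":0,"wx":0,"wy":0,"wz":0},{"fingers":1,"tx":-0.65,"ty":-10.8,"tz":0,"wx":0,"wy":0,"wz":0}]'
python3 - <<'E'
from h import *
s=state();print(s["force"],s["tool_pos"]);go(372,-75,197,5)
E
```

```text
time_s: 32.0
tool_pos: [391.8, 147.1, 197.3]
orientation: [1.098, 1.276, -1.097]
force: [0.1, 0.5, -8.6]
width: 33.5
[ 0.12170629  0.53239131 -8.61510827] [391.84011622 147.11053799 197.31858386]
t cm [ 0.03 -5.29 21.66] w deg [ 3.6 -0.  -0.1] alt [-1.764e+02  1.000e-01 -0.000e+00] j6 0.12
```

```bash
python3 -m inch '[{"fingers":1,"tx":0,"ty":-1,"tz":2.5,"wx":0,"wy":0,"wz":0},{"fingers":1,"tx":0,"ty":-2,"tz":6,"wx":1,"wy":0,"wz":0},{"fingers":1,"tx":0,"ty":-3,"tz":10,"wx":2,"wy":0,"wz":0},{"fingers":1,"tx":0,"ty":-4,"tz":14,"wx":3,"wy":0,"wz":0},{"fingers":1,"tx":0,"ty":-5,"tz":18,"wx":3.6,"wy":0,"wz":0},{"fingers":1,"tx":0,"ty":-5.2,"tz":20.5,"wx":3.6,"wy":0,"wz":0},{"fingers":1,"tx":0,"ty":-5.2,"tz":21.6,"wx":3.6,"wy":0,"wz":0},{"fingers":1,"tx":0,"ty":-5.2,"tz":21.6,"wx":3.6,"wy":0,"wz":0},{"fingers":1,"tx":0,"ty":-5.2,"tz":21.6,"wx":3.6,"wy":0,"wz":0},{"fingers":1,"tx":0,"ty":-5.2,"tz":21.6,"wx":3.6,"wy":0,"wz":0}]'
python3 - <<'E'
from h import *
a,P,s,T=cam("wrist")
p=P.reshape(-1,3);p=p[np.isfinite(p[:,0])]
h=p[(p[:,0]>436)&(p[:,0]<535)&(abs(p[:,1]+65)<20)&(p[:,2]>118)&(p[:,2]<140)]
f=np.polyfit(h[:,0],h[:,1],1);print(len(h),np.degrees(np.arctan(f[0])),np.polyval(f,482))
for x in (420,424,427,430,434,440,460,480,500,520):
    k=p[(abs(p[:,0]-x)<2)&(abs(p[:,1]+65)<20)&(p[:,2]>115)&(p[:,2]<145)]
    if len(k): print(x,len(k),'y',k[:,1].min().round(1),k[:,1].max().round(1),'z',k[:,2].max().round(1))
go(374.4,-74.9,143,5,s)
E
```

```text
time_s: 33.25
tool_pos: [372.8, -73.6, 197.2]
orientation: [1.145, 1.249, -1.142]
force: [0.3, 0.2, -8.2]
width: 33.0
1871 4.915781667389328 -64.31132878443216
420 1 y -69.9 -69.9 z 131.7
424 79 y -73.8 -65.0 z 135.1
427 86 y -74.5 -64.6 z 135.6
430 66 y -73.4 -64.6 z 135.1
434 69 y -73.3 -64.3 z 131.6
440 80 y -73.6 -63.8 z 130.5
460 72 y -71.7 -61.9 z 130.0
480 75 y -70.0 -60.4 z 129.8
500 75 y -68.2 -58.7 z 129.7
520 73 y -66.6 -56.9 z 129.8
t cm [5.42 0.14 0.15] w deg [ 0.1 -0.  -0.1] alt [-1.799e+02  1.000e-01 -0.000e+00] j6 -0.38
```

```bash
python3 -m inch '[{"fingers":1,"tx":0.8,"ty":0,"tz":0.1,"wx":0,"wy":0,"wz":0},{"fingers":1,"tx":2,"ty":0,"tz":0.1,"wx":0,"wy":0,"wz":0},{"fingers":1,"tx":3.2,"ty":0,"tz":0.1,"wx":0,"wy":0,"wz":0},{"fingers":1,"tx":4.4,"ty":0,"tz":0.1,"wx":0,"wy":0,"wz":0},{"fingers":1,"tx":5.1,"ty":0,"tz":0.1,"wx":0,"wy":0,"wz":0},{"fingers":1,"tx":5.4,"ty":0,"tz":0.1,"wx":0,"wy":0,"wz":0},{"fingers":1,"tx":5.4,"ty":0,"tz":0.1,"wx":0,"wy":0,"wz":0},{"fingers":1,"tx":5.4,"ty":0,"tz":0.1,"wx":0,"wy":0,"wz":0},{"fingers":1,"tx":5.4,"ty":0,"tz":0.1,"wx":0,"wy":0,"wz":0},{"fingers":1,"tx":5.4,"ty":0,"tz":0.1,"wx":0,"wy":0,"wz":0}]'
python3 -c "
from h import *
go(480.5,-65.1,143,5)"
python3 -m inch '[{"fingers":1,"tx":0,"ty":1,"tz":0,"wx":0,"wy":0,"wz":0},{"fingers":1,"tx":0,"ty":2,"tz":0,"wx":0,"wy":0,"wz":0},{"fingers":1,"tx":0,"ty":3,"tz":0,"wx":0,"wy":0,"wz":0},{"fingers":1,"tx":0,"ty":3.8,"tz":0,"wx":0,"wy":0,"wz":0},{"fingers":1,"tx":0,"ty":4.4,"tz":0,"wx":0,"wy":0,"wz":0},{"fingers":1,"tx":0,"ty":5,"tz":0,"wx":0,"wy":0,"wz":0},{"fingers":1,"tx":0,"ty":5.6,"tz":0,"wx":0,"wy":0,"wz":0},{"fingers":1,"tx":0,"ty":6,"tz":0,"wx":0,"wy":0,"wz":0},{"fingers":1,"tx":0,"ty":6,"tz":0,"wx":0,"wy":0,"wz":0},{"fingers":1,"tx":0,"ty":6,"tz":0,"wx":0,"wy":0,"wz":0}]'
python3 - <<'E'
from h import *
f=[]
for k in range(3): a,P,s,T=cam("scene"); f.append(s["force"])
print(np.mean(f,0),s["wrist_torque"]);go(480.5,-65.1,143,5,s)
save("s6",cv2.resize(a[150:300,250:400],None,fx=4,fy=4))
E
```

```text
time_s: 34.55
tool_pos: [373.1, -74.7, 143.4]
orientation: [1.145, 1.248, -1.142]
force: [0.3, 0.3, -7.7]
width: 33.1
t cm [ 0.06 10.79 -0.  ] w deg [ 0.1 -0.  -0.1] alt [-179.9    0.2   -0. ] j6 -0.38
time_s: 35.8
tool_pos: [432.7, -69.4, 143.4]
orientation: [1.145, 1.249, -1.142]
force: [-0.1, -0.6, -9.1]
width: 33.2
[ 0.15480191 -0.31349414 -8.97098899] [-0.00614062 -0.02164993 -0.01968691]
t cm [ 0.06  4.8  -0.01] w deg [ 0.1 -0.  -0.1] alt [-179.9    0.2   -0. ] j6 -0.33
```

View pics/s6.png

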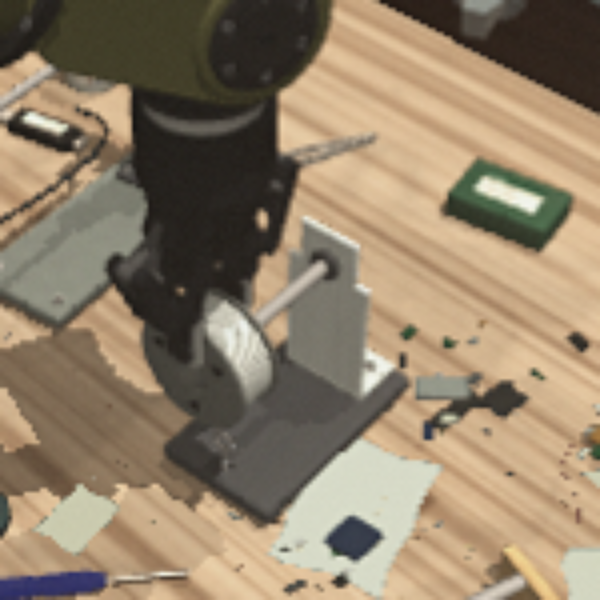

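The spindle goes into the bore, and the reel is at px (210,350) with no contact force. I advance to the middle and lower.

```bash
python3 -m inch '[{"fingers":1,"tx":0,"ty":1,"tz":0,"wx":0,"wy":0,"wz":0},{"fingers":1,"tx":0,"ty":2,"tz":0,"wx":0,"wy":0,"wz":0},{"fingers":1,"tx":0,"ty":3,"tz":0,"wx":0,"wy":0,"wz":0},{"fingers":1,"tx":0,"ty":4,"tz":0,"wx":0,"wy":0,"wz":0},{"fingers":1,"tx":0.1,"ty":4.7,"tz":0,"wx":0,"wy":0,"wz":0},{"fingers":1,"tx":0.3,"ty":4.8,"tz":0,"wx":0,"wy":0,"wz":0},{"fingers":1,"tx":0.6,"ty":4.8,"tz":0,"wx":0,"wy":0,"wz":0},{"fingers":1,"tx":0.8,"ty":4.8,"tz":0,"wx":0,"wy":0,"wz":0},{"fingers":1,"tx":0.9,"ty":4.8,"tz":0,"wx":0,"wy":0,"wz":0},{"fingers":1,"tx":0.9,"ty":4.8,"tz":0,"wx":0,"wy":0,"wz":0}]' 20
python3 -c "
from h import *
f=[]
for k in range(4): cam('wrist');f.append(state()['force'])
print(np.mean(f,0))"
```

```text
time_s: 37.2
tool_pos: [480.5, -65.2, 134.6]
orientation: [1.145, 1.248, -1.142]
force: [0.1, 0.0, -8.6]
width: 33.4
[-0.41308792  0.09457944 -8.85049788]
```

```bash
python3 -m inch '[{"fingers":1,"tx":0.05,"ty":0,"tz":0,"wx":0,"wy":0,"wz":0},{"fingers":1,"tx":0.1,"ty":0,"tz":0,"wx":0,"wy":0,"wz":0},{"fingers":1,"tx":0.13,"ty":0,"tz":0,"wx":0,"wy":0,"wz":0},{"fingers":1,"tx":0.16,"ty":0,"tz":0,"wx":0,"wy":0,"wz":0},{"fingers":1,"tx":0.16,"ty":0,"tz":0,"wx":0,"wy":0,"wz":0},{"fingers":1,"tx":0.16,"ty":0,"tz":0,"wx":0,"wy":0,"wz":0},{"fingers":1,"tx":0.16,"ty":0,"tz":0,"wx":0,"wy":0,"wz":0},{"fingers":1,"tx":0.16,"ty":0,"tz":0,"wx":0,"wy":0,"wz":0},{"fingers":1,"tx":0.16,"ty":0,"tz":0,"wx":0,"wy":0,"wz":0},{"fingers":1,"tx":0.16,"ty":0,"tz":0,"wx":0,"wy":0,"wz":0}]'
python3 -c "
from h import *
f=[]
for k in range(4): cam('wrist');f.append(state()['force'])
print(np.mean(f,0))"
```

```text
time_s: 38.65
tool_pos: [480.6, -65.2, 133.1]
orientation: [1.145, 1.248, -1.142]
force: [0.6, 0.1, -7.7]
width: 32.9
[-0.50487714  0.28276534 -9.16616776]
```

```bash
python3 -m inch '[{"fingers":1,"tx":0.03,"ty":0,"tz":0,"wx":0,"wy":0,"wz":0},{"fingers":1,"tx":0.06,"ty":0,"tz":0,"wx":0,"wy":0,"wz":0},{"fingers":1,"tx":0.09,"ty":0,"tz":0,"wx":0,"wy":0,"wz":0},{"fingers":1,"tx":0.12,"ty":0,"tz":0,"wx":0,"wy":0,"wz":0},{"fingers":1,"tx":0.12,"ty":0,"tz":0,"wx":0,"wy":0,"wz":0},{"fingers":1,"tx":0.12,"ty":0,"tz":0,"wx":0,"wy":0,"wz":0},{"fingers":1,"tx":0.12,"ty":0,"tz":0,"wx":0,"wy":0,"wz":0},{"fingers":1,"tx":0.12,"ty":0,"tz":0,"wx":0,"wy":0,"wz":0},{"fingers":1,"tx":0.12,"ty":0,"tz":0,"wx":0,"wy":0,"wz":0},{"fingers":1,"tx":0.12,"ty":0,"tz":0,"wx":0,"wy":0,"wz":0}]'
python3 -c "
from h import *
f=[]
for k in range(4): cam('wrist');f.append(state()['force'])
print(np.mean(f,0))"
```

```text
time_s: 40.1
tool_pos: [480.6, -65.2, 131.9]
orientation: [1.145, 1.248, -1.142]
force: [-0.1, 0.5, -9.3]
width: 32.8
[-0.07347359 -0.10030464 -8.64056579]
```

```bash
python3 - <<'E'
from h import *
a,P,s,T=cam("wrist")
p=P.reshape(-1,3);p=p[np.isfinite(p[:,0])]
q=(p-s["tool_pos"])@R.from_rotvec(s["orientation"]).as_matrix()
r=q[(abs(q[:,1])<11)&(q[:,2]<-5)&(q[:,2]>-34)&(abs(q[:,0])<40)]
print('winding axis',np.median(r[:,0]+np.sqrt(1296-r[:,2]**2)))
for z0 in(-32,-24,-16):
    k=q[(abs(q[:,1])>13.5)&(abs(q[:,1])<17)&(abs(q[:,2]-z0)<2)&(abs(q[:,0])<40)];x=np.percentile(k[:,0],10);print(z0,(x+np.sqrt(1600-z0*z0)).round(1))
a,P,s,T=cam("scene");print(s["tool_pos"])
p=P.reshape(-1,3);p=p[np.isfinite(p[:,0])]
for x in (440,447,455,505,515,525):
    k=p[(abs(p[:,0]-x)<3)&(abs(p[:,1]+65.1-(x-480.5)*.087)<8)&(p[:,2]>105)&(p[:,2]<145)]
    if len(k): print(x,len(k),'y',k[:,1].min().round(1),k[:,1].max().round(1),'z',k[:,2].max().round(1))
save("s7",cv2.resize(a[190:280,270:350],None,fx=8,fy=6.6))
E
```

```text
winding axis 16.135466770996217
-32 14.2
-24 14.7
-16 14.7
[480.57367113 -65.15668178 131.90307806]
440 6 y -72.0 -65.5 z 130.6
447 7 y -71.7 -62.9 z 131.3
455 15 y -74.4 -61.5 z 143.9
525 6 y -65.3 -58.0 z 130.7
```

View pics/s7.png

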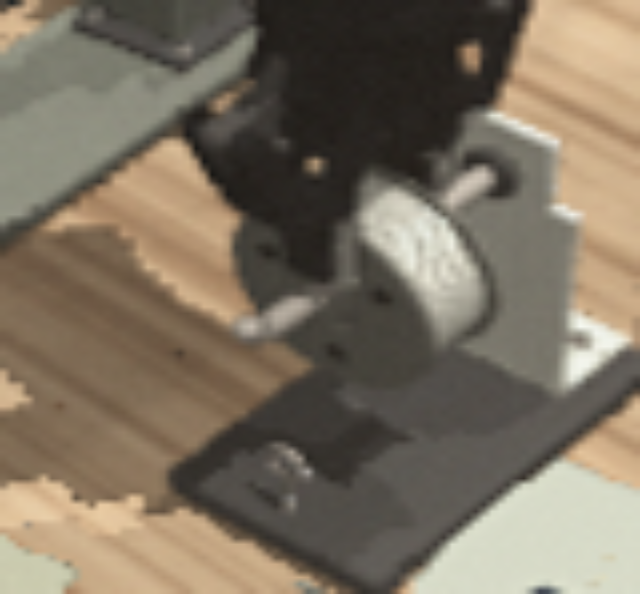

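The spindle passes through the bore, with its tip at px (245,328), and the reel's axis is within a millimetre or so of hanging height. I lower another 1 mm in fine steps.

```bash
python3 -m inch '[{"fingers":1,"tx":0.02,"ty":0,"tz":0,"wx":0,"wy":0,"wz":0},{"fingers":1,"tx":0.04,"ty":0,"tz":0,"wx":0,"wy":0,"wz":0},{"fingers":1,"tx":0.06,"ty":0,"tz":0,"wx":0,"wy":0,"wz":0},{"fingers":1,"tx":0.08,"ty":0,"tz":0,"wx":0,"wy":0,"wz":0},{"fingers":1,"tx":0.1,"ty":0,"tz":0,"wx":0,"wy":0,"wz":0},{"fingers":1,"tx":0.1,"ty":0,"tz":0,"wx":0,"wy":0,"wz":0},{"fingers":1,"tx":0.1,"ty":0,"tz":0,"wx":0,"wy":0,"wz":0},{"fingers":1,"tx":0.1,"ty":0,"tz":0,"wx":0,"wy":0,"wz":0},{"fingers":1,"tx":0.1,"ty":0,"tz":0,"wx":0,"wy":0,"wz":0},{"fingers":1,"tx":0.1,"ty":0,"tz":0,"wx":0,"wy":0,"wz":0}]'
python3 -c "
from h import *
f=[]
for k in range(4): cam('wrist');f.append(state()['force'])
print(np.mean(f,0))"
```

```text
time_s: 41.65
tool_pos: [480.7, -65.2, 131.5]
orientation: [1.145, 1.248, -1.142]
force: [-5.0, 1.3, 5.6]
width: 32.9
[-5.75143517  0.55794232  5.34092354]
```

Contact: the spindle now carries the reel. Release, wait, and rise straight up.

```bash
python3 -m inch '[{"fingers":0.15,"tx":-0.03,"ty":0,"tz":0,"wx":0,"wy":0,"wz":0},{"fingers":0,"tx":-0.03,"ty":0,"tz":0,"wx":0,"wy":0,"wz":0},{"fingers":-0.18,"tx":-0.03,"ty":0,"tz":0,"wx":0,"wy":0,"wz":0},{"fingers":-0.18,"tx":-0.03,"ty":0,"tz":0,"wx":0,"wy":0,"wz":0},{"fingers":-0.18,"tx":-0.03,"ty":0,"tz":0,"wx":0,"wy":0,"wz":0},{"fingers":-0.18,"tx":-0.6,"ty":0,"tz":0,"wx":0,"wy":0,"wz":0},{"fingers":-0.18,"tx":-1.5,"ty":0,"tz":0,"wx":0,"wy":0,"wz":0},{"fingers":-0.18,"tx":-2.5,"ty":0,"tz":0,"wx":0,"wy":0,"wz":0},{"fingers":-0.18,"tx":-3.5,"ty":0,"tz":0,"wx":0,"wy":0,"wz":0},{"fingers":-0.18,"tx":-4.5,"ty":0,"tz":0,"wx":0,"wy":0,"wz":0}]'
python3 -m inch '[{"fingers":-0.18,"tx":-1,"ty":0,"tz":0,"wx":0,"wy":0,"wz":0},{"fingers":-0.18,"tx":-3,"ty":0,"tz":0,"wx":0,"wy":0,"wz":0},{"fingers":-0.18,"tx":-5,"ty":0,"tz":0,"wx":0,"wy":0,"wz":0},{"fingers":-0.18,"tx":-7,"ty":0,"tz":0,"wx":0,"wy":0,"wz":0},{"fingers":-0.18,"tx":-9,"ty":0,"tz":0,"wx":0,"wy":0,"wz":0},{"fingers":-0.18,"tx":-10,"ty":0,"tz":0,"wx":0,"wy":0,"wz":0},{"fingers":-0.18,"tx":-10,"ty":0,"tz":0,"wx":0,"wy":0,"wz":0},{"fingers":-0.18,"tx":-10,"ty":0,"tz":0,"wx":0,"wy":0,"wz":0},{"fingers":-0.18,"tx":-10,"ty":0,"tz":0,"wx":0,"wy":0,"wz":0},{"fingers":-0.18,"tx":-10,"ty":0,"tz":0,"wx":0,"wy":0,"wz":0}]'
python3 - <<'E'
from h import *
for k in range(2): a,P,s,T=cam("wrist")
p=P.reshape(-1,3);p=p[np.isfinite(p[:,0])]
d=np.array([np.cos(.0873),np.sin(.0873)]);e=p[:,:2]-[480.5,-65.1];u=e@d;v=e@[-d[1],d[0]]
m=(abs(u)<30)&(abs(v)<42)&(p[:,2]>140)&(p[:,2]<175)
print("reel top",np.percentile(p[m][:,2],99),"u",np.percentile(u[m],[1,99]),"v",np.percentile(v[m],[1,99]),s["force"])
a=cam("scene")[0];save("s8",cv2.resize(a[90:390,220:480],None,fx=2.3,fy=2))
E
```

```text
time_s: 43.1
tool_pos: [480.6, -65.2, 177.4]
orientation: [1.145, 1.247, -1.142]
force: [-0.2, 0.8, 0.9]
width: 50.1
time_s: 44.35
tool_pos: [480.2, -65.2, 277.0]
orientation: [1.145, 1.248, -1.142]
force: [0.5, 0.1, 0.0]
width: 50.6
reel top 156.56115423168382 u [-17.05783159  16.47621674] v [-26.84459766  28.60025243] [-0.23999354 -0.05149666 -0.05255247]
```

View pics/s8.png

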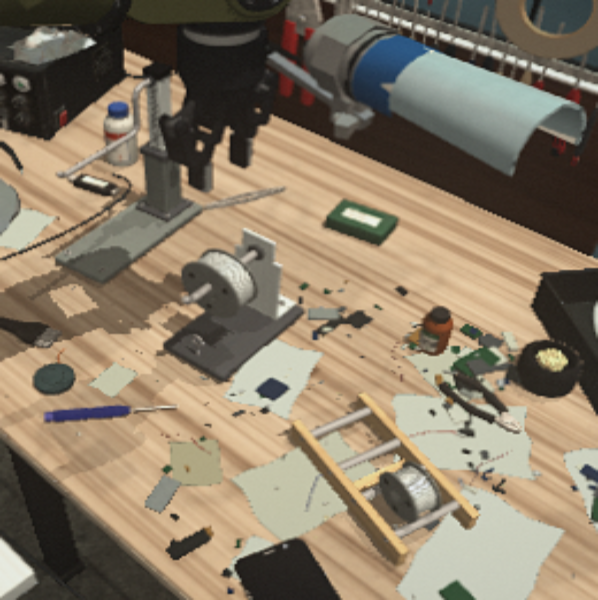

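The reel hangs on the spindle at px (220,280), with its top at about 157 (158 expected). The small reel is still in the rack at (410,490), the scale's hook is back up, and the gripper is clear of everything. Handing in.

```bash
python3 -c "
from plant import *
print(close_job())"
```

```text
the job is handed in; nothing more can be done
None
```

The larger reel was weighed on the scale and now hangs by its bore on the stand's spindle. The job was handed in at about 44 s of the 69 s allowed.

- **Weighing:** I eased the reel down at up to about 25 mm/s until the force on the gripper was within about 0.2 N of zero, then let go. While it hung free, its height changed by less than 0.1 mm over the next 2.7 s, with the gripper not touching it.
- **Solder and reel together:** the gripper's force readings in the air gave about 8.5 N. The hook sank about 87 mm, which by the given spring rate means about 8.9 N. That puts the reel at about 0.87 to 0.90 kg.
- **Taking it off:** I lifted the weight off the hook at a similar pace, and the hook came back to its unloaded height. I never measured the hook's speed directly. I only know how fast I commanded the arm to move.
- **On the stand:** the reel is at the middle of the spindle, centred within about 1 mm. Its top measured 157 mm against 158 mm expected, and the gripper was well clear and unloaded.
- **Everything else:** the last picture shows the smaller reel in the rack and the cutters, bottle and tester apparently where they were.

**Disagreement:** the reel touched the spindle about 1.5 mm lower than I had calculated. On contact it pressed on the spindle with about 14 N before I let go.

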